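Start the magnetic stirrer and bring it up four clicks

TASK

Start the magnetic stirrer by pressing its green button fully in with a fingertip and letting it spring back, then push the click-stop speed dial clockwise with one fingertip by exactly four clicks from where the last user left it, without running past the fourth. Do not take hold of the dial, and leave the flask on the plate and the glassware and bottles beside it standing where they are.

Things in the scene. Friction and masses are not known exactly. Their poses are not given: they have to be found in the camera images.
- stirrer: Magnetic stirrer, fixed, white, 270 mm long (x) by 170 wide (y). Origin at the centre of its underside, z up, -x is its front. Front part (x -130 to -35 mm): level grey control panel 55 mm above the bench, with the dial (axis x -88, y -30) and the green button (x -88, y +50). From x -30 on the deck rises to 62 mm, with a round steel plate on it, radius 67 mm, top at 70 mm, centre x +55, y 0.
- dial_axis (a point): Fixed point on the dial's upright axis, level with the top of its finger bar: 79 mm above the bench, 24 mm above the panel. Axes as the stirrer's. The black dial is a round skirt, radius 29 mm, top 6 mm above the panel, with a finger bar across its diameter: 52 mm long (26 mm each way from the axis), 10 mm thick, rising to 24 mm above the panel. Either end of the bar may be pushed sideways.
- dial_tip (a point): Point on top of the finger bar, 24 mm out from the axis towards the pointer end (orange line); it turns with the dial, its x axis pointing outward along the bar. At dial value 0 the pointer stands 120 degrees anticlockwise, seen from above, of the stirrer's +x. Flat white scale marks, one per click, lie around the skirt on the panel; the lowest is green.
- speed_dial (a joint): Turn of the dial, rad: 0 lowest, growing clockwise seen from above to 10 clicks (4.19). Roller detent: it rests only at whole clicks, 0.419 rad (24 deg) apart. A click first resists with 0.06 N m (3 N at 20 mm from the axis), ever less towards its middle; past the middle the dial snaps ahead by itself to the next click and stays there. Starts at any click from 0 to 5.
- run_button_top (a point): Centre of the top of the green round push button, radius 12 mm, which stands 13 mm above the panel in a black collar of radius 20 mm that rises 4 mm above the panel.
- run_button (a joint): How far the button is pressed, m: 0 out, 0.005 fully in (about 4.5 N); it springs back when let go.
- flask: Empty 100 ml conical glass flask, loose on the stirrer plate: base radius 32 mm, neck radius 12 mm, 105 mm tall. Origin at the centre of its underside. Leave it standing.
- dropper_bottle: Loose amber dropper bottle with white collar and red rubber bulb on the bench to the right of the stirrer, radius 22 mm, 105 mm tall. Origin at the centre of its underside. Leave it standing.
- beaker: Loose small glass beaker on the bench to the right of the stirrer, radius 27 mm, 68 mm tall. Origin at the centre of its underside. Leave it standing.
- wash_bottle: Loose milky white wash bottle on the bench to the left of the stirrer, radius 34 mm, 156 mm tall to its cap, with a thin bent spout up to 198 mm that reaches 58 mm along its +x. Origin at the centre of its underside. Leave it standing.
Not all that is in view belongs to the job. What is shaped like the wash_bottle but orange or red is not meant.

How it is judged:
On the way, in this order (a step that is already met when the one before it is completed fails the run):
1. the green button is pressed fully in (4 mm or more) while the dial still stands at its starting click (value of joint run_button above 0.004 m and distance of dial_tip from where it was at the start of the episode below 0.004 m), for 0.05 s.
2. the dial stands four clicks clockwise of its start (distance of dial_tip from where it was at the start of the episode between 0.0336 and 0.0376 m and value of joint speed_dial above 1.5 rad), for 0.3 s.
At the end, for the whole second after the job is handed in: The dial rests four clicks (96 degrees, within 7 degrees) clockwise of where it stood at the start, the green button is out again, and the flask (within 8 mm), dropper bottle, beaker and wash bottle (within 15 mm) stand upright where they were (all of step 2 and velocity of joint speed_dial between -0.05 and 0.05 rad/s and value of joint run_button below 0.001 m and distance of flask from where it was at the start of the episode below 0.008 m and distance of each of dropper_bottle, beaker, wash_bottle from where it was at the start of the episode below 0.015 m and angle between each of flask, dropper_bottle, beaker, wash_bottle's own z axis and vertical below 0.1 rad); the robot touches nothing.
It fails at once if the dial was run past the fourth click (more than 4.7 clicks from its start) (distance of dial_tip from where it was at the start of the episode above 0.04 m).
It fails at once if the dial was taken hold of: the fingers touched the stirrer with the point between their pads inside or just over the finger bar (contact force between the fingers and stirrer above 0.5 N and x of the grasp point in the frame of dial_tip between -0.05 and 0.004 m and y of the grasp point in the frame of dial_tip between -0.006 and 0.006 m and z of the grasp point in the frame of dial_tip below 0.015 m).
It fails at once if the flask was lifted, shoved or tipped (distance of flask from where it was at the start of the episode above 0.02 m or angle between flask's own z axis and vertical above 0.3 rad).
It fails at once if a bystander was lifted, shoved or tipped (distance of any of dropper_bottle, beaker, wash_bottle from where it was at the start of the episode above 0.03 m or angle between any of dropper_bottle, beaker, wash_bottle's own z axis and vertical above 0.3 rad).
It also fails if it takes over 54 s, if anything falls off the work surface, if the arm or the gripper's body presses on something with over 40 N, if the wrist force passes 120 N, or if a joint passes its speed limit or range.

ROBOT

A 6-joint arm with a two-finger parallel gripper is mounted at the origin on the work surface. World frame = base frame: x ahead of the robot, y to its left, z up, the work surface at z = 0. Lengths are in m, angles in rad, forces in N, time in s.
With the tool pointing down it reaches from about 0.375 to 0.9 m from the base axis. Payload 3.1 kg.
Tool frame: the origin (TCP) lies between the finger pads; the fingertips stand 17 mm ahead of it and the grasp point (between the pads) lies 2 mm behind it; z points along the fingers, y is the line along which they close (so a half turn about z gives the same grasp; the last joint's range is limited). The gripper opens to 85 mm and grips with 20 to 120 N. Pads are 22 mm wide; open, the fingers measure 114 mm over their backs; the gripper's body (76 mm by 85 mm) begins 54 mm behind the grasp point. The pads swing forward as they close: fully open they stand 13 mm farther back than shut.
Start: joints at [-1.341, 0.527, 1.433, -0, 1.181, -0.178], TCP at [0.248, -0.574, 0.248] pointing down, gripper open.
Joint ranges: [-3.08, 3.08], [-0.75, 2.2], [0.22, 2.44], [-1.43, 4.57], [0, 2.65], [-2.85, 2.85]. Speed limits (rad/s): [2.79, 2.79, 3.14, 3.14, 3.14, 3.14].

INTERFACE

Orientations are given as a unit quaternion [x, y, z, w].
In Python, from station import sense, vision, order gives the robot as it stands.
- The arm moves only by the shell command python3 -m crank 'ROWS' [OPENING] [FORCE]. ROWS is JSON, a list of rows, each an object with "dp": the shift along the world's x, y, z in units of 30 mm (1.0 is 30 mm), a list of three; "angular": the turn, a rotation vector about the world's x, y, z in degrees, a list of three. In form: [{"dp": [dx, dy, dz], "angular": [ax, ay, az]}, ...]. A call has 1 to 20 rows; each row shifts and turns the commanded pose from where the row before left it; what a row does not reach is not made up. A row lasts 1/10 s, in which the tool goes at most 50 mm and 8.59 degrees, less where a joint would pass 70% of its speed; a pose out of reach is approached as far as the arm can. A call is refused whole if a number of a shift passes 1 or a number of a turn 8.59, either way. A call with a gripper value outside its range is refused whole. OPENING is the closure, from 0 (fully open) to 1 (shut), set as the call begins (- or left out, the last holds). The fingers move at their own pace and stop on an object; FORCE is the grip in N (left out, the last holds). Time passes only in rows, so rows that do not move let the fingers close. It gives the time, the measured TCP pose, the force, the opening and the grip force at its end, in the units of the state.
- sense(): the state, without advancing time (a new reading comes with each control period).
- vision.snapshot(name): name is "scene" or "top"; returns a dict with "image" (420x560x3 uint8, blue, green, red), "range_z" (420x560 float32, m along the optical axis (not along the pixel's ray), 0 where there is no reading), "mtx" (3x3 intrinsics, pixels), "dist" ([k1, k2, p1, p2, k3] as OpenCV has them; the pictures are not rectified), "pose" (4x4, takes a point from camera to world coordinates). Camera axes: x right, y down, z forward; pixel columns grow to the right and rows downward; lengths in m; the calibration is good to about 2 mm. A picture is of the moment at which its call begins.
- order.sign_off(): hands the job in; it is judged then, once.
The state is a dict: "t": time; "q": joint angles; "qd": joint speeds; "tau": joint torques, N m; "tcp_pos": TCP position; "tool_rot": TCP orientation; "force": force on the tool from outside, world axes, zero at the start; "ft_torque": the same for the moment, N m; "finger_gap": opening from 0.0 (shut) to 1.0 (fully open); "gripper_force": force on a finger pad.
Only numpy, scipy, OpenCV 4.12 (cv2) and the standard library are available. Lean on these libraries where they do the work, as an engineer would, in place of code of your own. Each camera call takes 0.05 s, during which the arm holds its last target. There are 200 camera calls.

## Working session

There is one attempt and no reset: what is moved stays moved. The work goes in short steps, Python scripts to look and compute and a shell command to move; the robot and the scene stay as the last step left them, time stands still between calls to the robot, and variables do not carry over. Pictures are saved under pics/ and viewed, at most 10 in all, crops included, and the job is handed in when it is done.

```bash
mkdir -p pics; cat > look.py <<'E'
from station import sense, vision, order
import numpy as np, cv2, pickle, sys
def grab(n,f):
    s=vision.snapshot(n); pickle.dump(s,open(f'pics/{f}.pkl','wb')); cv2.imwrite(f'pics/{f}.png',s['image']); return s
def load(f): return pickle.load(open(f'pics/{f}.pkl','rb'))
def ray(s,uv):
    p=cv2.undistortPoints(np.array([[uv]],float),s['mtx'],s['dist'])[0,0]
    d=s['pose'][:3,:3]@np.array([p[0],p[1],1]); return s['pose'][:3,3],d
def onz(s,uv,z):
    o,d=ray(s,uv); return o+d*(z-o[2])/d[2]
def proj(s,P):
    T=np.linalg.inv(s['pose']); 
    return cv2.projectPoints(np.atleast_2d(P).astype(float),cv2.Rodrigues(T[:3,:3])[0],T[:3,3],s['mtx'],s['dist'])[0][:,0]
E
python3 -c "
from look import *
for n in('scene','top'):
    s=grab(n,n+'0'); print(n,s['pose'].round(3).tolist(),s['mtx'].round(1).tolist())
print(sense())"
```

```text
scene [[0.144, 0.844, -0.517, 1.112], [0.989, -0.132, 0.061, 0.044], [-0.017, -0.52, -0.854, 0.859], [0.0, 0.0, 0.0, 1.0]] [[485.8, 0.0, 284.8], [0.0, 485.8, 215.1], [0.0, 0.0, 1.0]]
top [[0.012, -0.98, 0.199, 0.43], [-1.0, -0.013, -0.003, 0.113], [0.006, -0.199, -0.98, 1.088], [0.0, 0.0, 0.0, 1.0]] [[500.6, 0.0, 281.3], [0.0, 500.6, 200.1], [0.0, 0.0, 1.0]]
{'t': 0.1, 'q': array([-1.34151930e+00,  5.28365366e-01,  1.43376324e+00, -4.84333876e-07,
        1.18139624e+00, -1.78507788e-01]), 'qd': array([ 0.00031355, -0.00239124, -0.00314764,  0.00079276, -0.00068039,
        0.00040166]), 'tau': array([ 6.76291347e-05, -4.43304563e+01, -1.78586572e+01, -2.28248664e-04,
        3.86610045e-03, -1.42739904e-05]), 'tcp_pos': array([ 0.24774369, -0.57314463,  0.24743973]), 'tool_rot': array([ 9.79285378e-01,  2.02482631e-01, -2.47453027e-05, -9.65782200e-04]), 'force': array([-0.02380352, -0.77198128, -0.05295485]), 'ft_torque': array([-0.00550089, -0.05604766,  0.03871943]), 'gripper_force': 0.0, 'finger_gap': 0.9988611929731948}
```

View pics/top0.png

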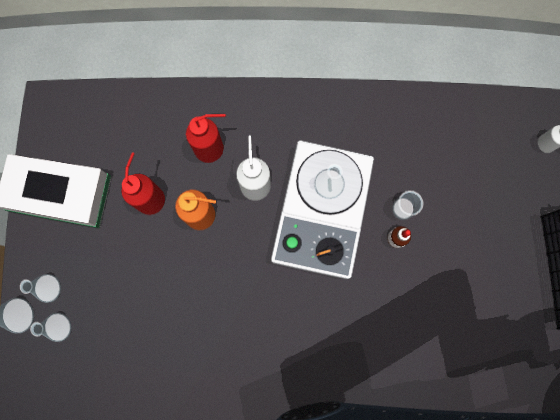

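View pics/scene0.png

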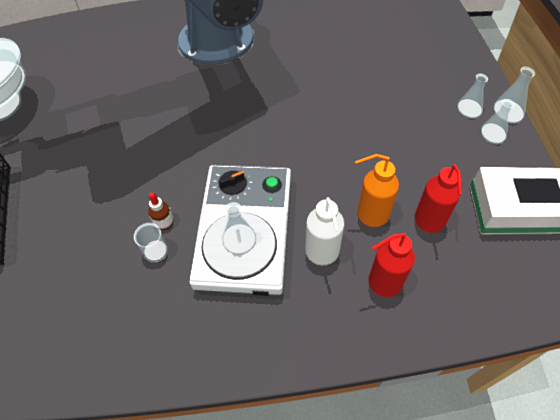

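The top view shows the stirrer at about (323,210), its green button at (292,242) and the dial at (330,250) with the orange pointer towards (317,254). The flask is at (330,183), the white wash bottle at (254,178), the beaker at (407,205) and the dropper bottle at (400,236).

Possible mix-ups:
- **Button:** the green disc at (292,242), the small green lamp at (295,226), or the green scale mark near the dial. The round one in the black collar at (292,242) fits the description.
- **Wash bottle:** the white one at (254,178). The orange one at (196,210) and the red ones at (205,140) and (143,195) are not meant.

```bash
python3 - <<'E'
from look import *
s=load('top0'); im=s['image']
hsv=cv2.cvtColor(im,cv2.COLOR_BGR2HSV)
def blobs(m,x0,y0,x1,y1):
    n,l,st,c=cv2.connectedComponentsWithStats(m[y0:y1,x0:x1].astype(np.uint8))
    return [(st[i,4],c[i]+[x0,y0]) for i in range(1,n) if st[i,4]>3]
for f,box in(('top0',(270,210,365,280)),('scene0',(205,160,295,210))):
    s=load(f);hsv=cv2.cvtColor(s['image'],cv2.COLOR_BGR2HSV)
    g=(hsv[...,0]>45)&(hsv[...,0]<85)&(hsv[...,1]>100)&(hsv[...,2]>60)
    o=(hsv[...,0]>3)&(hsv[...,0]<20)&(hsv[...,1]>130)&(hsv[...,2]>100)
    for nm,m,z in(('green',g,.068),('orange',o,.079)):
        for a,c in blobs(m,*box): print(f,nm,a,c.round(1),onz(s,c,z).round(4))
s=load('top0')
# outline of deck + panel top
w=((s['image'].min(2)>70)).astype(np.uint8); w=cv2.morphologyEx(w,cv2.MORPH_CLOSE,np.ones((9,9)))
cs,_=cv2.findContours(w[100:300,265:390],cv2.RETR_EXTERNAL,cv2.CHAIN_APPROX_NONE)
c=max(cs,key=cv2.contourArea)+[[265,100]]
P=np.array([onz(s,p,.06)[:2] for p in c[:,0].astype(float)],np.float32)*1000
print('rect',cv2.minAreaRect(P))
a=cv2.resize(s['image'][210:285,270:370],(800,600),interpolation=cv2.INTER_CUBIC);cv2.imwrite('pics/c1.png',a)
E
```

```text
top0 green 8 [295.1 225.9] [0.5832 0.0803 0.068 ]
top0 green 114 [291.6 242.2] [0.5494 0.0872 0.068 ]
top0 orange 38 [323.2 252. ] [0.5288 0.0234 0.079 ]
scene0 green 121 [271.5 182.3] [0.5541 0.0855 0.068 ]
scene0 green 9 [270. 199.] [0.5932 0.0776 0.068 ]
scene0 orange 38 [236.8 173.6] [0.5299 0.0193 0.079 ]
rect ((649.42724609375, 6.2230224609375), (433.63739013671875, 275.33984375), 1.0385295152664185)
```

View pics/c1.png

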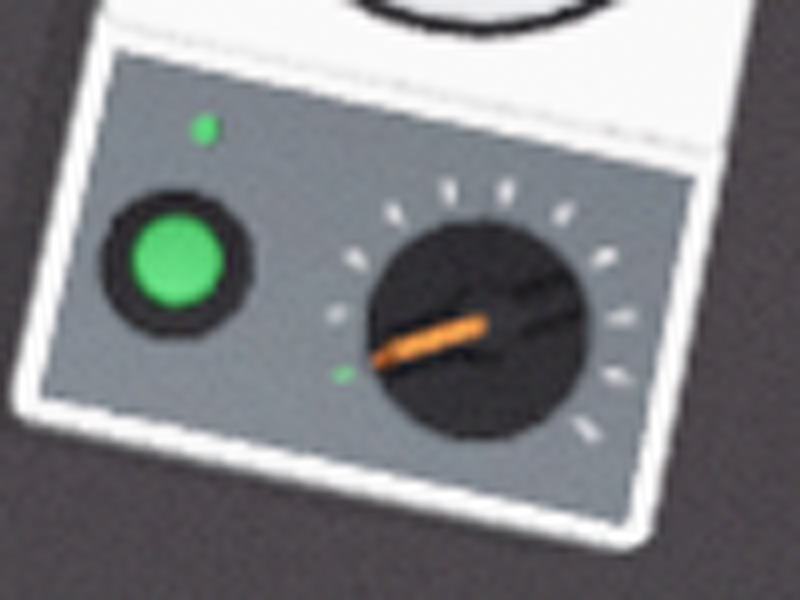

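The crop confirms the round green button in its black collar at (177,260) in the crop. The dial pointer points at the green lowest mark at (343,373), so the dial starts at click 0. Fourth click means the pointer at the mark near (450,190).

```bash
python3 - <<'E'
from look import *
from scipy.optimize import least_squares
s=load('top0')
pts=[(343,373),(337,313),(355,258),(395,213),(450,190),(507,190),(564,212),(604,257),(622,317),(617,375),(587,428)]
P=np.array([onz(s,(270+(u+.5)/8-.5,210+(v+.5)/8-.5),.055)[:2] for u,v in pts])
k=np.arange(11)
def f(p): 
    a=p[3]-np.radians(24)*k
    return (P-p[:2]-p[2]*np.c_[np.cos(a),np.sin(a)]).ravel()
r=least_squares(f,[.545,.0,.035,2]);x=r.x
psi=x[3]-np.radians(120)
print('axis',x[:2],'R',x[2],'a0',np.degrees(x[3]),'yaw',np.degrees(psi),'res mm',abs(r.fun).max()*1e3)
R=np.array([[np.cos(psi),-np.sin(psi)],[np.sin(psi),np.cos(psi)]])
print('button pred',x[:2]+R@[0,.08])
s2=load('scene0')
b=np.array([onz(s,(291.6,242.2),.066)[:2],onz(s2,(271.5,182.3),.066)[:2]]);print(b)
# nearest of the dark skirt/marks in scene view: centroid of white marks for check
q=proj(s2,np.r_[np.c_[P,np.full(11,.055)]]);print(q.round(0).tolist())
# true depth in scene
for n,ss,uv in(('btn',s,(291,242)),('btn2',s2,(271,182)),('panel',s,(305,262))): 
    z=ss['range_z'][uv[1],uv[0]];p=cv2.undistortPoints(np.array([[uv]],float),ss['mtx'],ss['dist'])[0,0]
    print(n,(ss['pose']@[p[0]*z,p[1]*z,z,1])[:3].round(4))
o=s2['image'][155:215,195:295];cv2.imwrite('pics/c2.png',cv2.resize(o,(800,480),interpolation=cv2.INTER_CUBIC))
E
```

```text
axis [0.53379588 0.00813617] R 0.03741629604933042 a0 108.12439374879207 yaw -11.875606251207921 res mm 0.5952800252202948
button pred [0.55025889 0.0864239 ]
[[0.54953973 0.0871999 ]
 [0.55283943 0.08571132]]
[[249.0, 176.0], [251.0, 182.0], [249.0, 188.0], [245.0, 194.0], [238.0, 197.0], [231.0, 198.0], [223.0, 197.0], [217.0, 193.0], [215.0, 187.0], [215.0, 180.0], [218.0, 175.0]]
btn [0.5497 0.0885 0.0683]
btn2 [0.5529 0.0847 0.0674]
panel [0.5097 0.0592 0.0594]
```

View pics/c2.png

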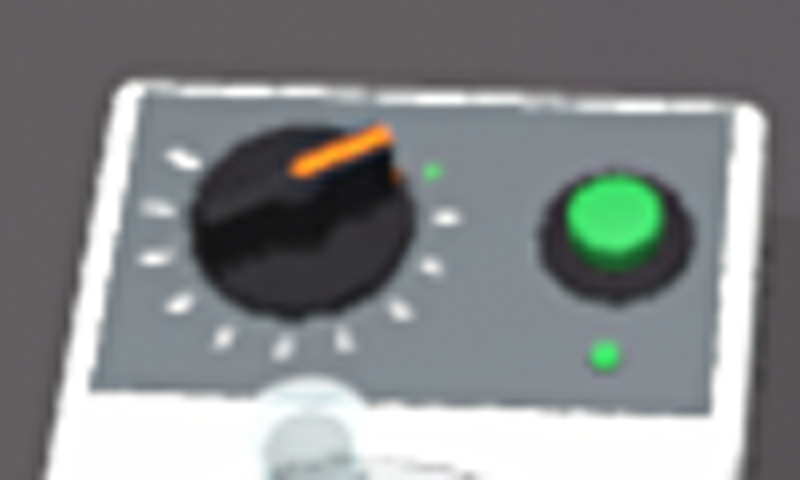

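The scene crop agrees with the top view: the pointer end at (390,135) stands at the green mark (433,172), and my projected marks land within about a pixel. I get the dial axis at (0.534, 0.008), stirrer yaw -11.9° and the button at (0.5505, 0.0865). Next I travel high, with the fingers shut.

```bash
python3 -m crank '[{"dp":[0.46,1,0],"angular":[0,0,8]},{"dp":[0.46,1,0],"angular":[0,0,8]},{"dp":[0.46,1,0],"angular":[0,0,8]},{"dp":[0.46,1,0],"angular":[0,0,8]},{"dp":[0.46,1,0],"angular":[0,0,8]},{"dp":[0.46,1,0],"angular":[0,0,8]},{"dp":[0.46,1,0],"angular":[0,0,8]},{"dp":[0.46,1,0],"angular":[0,0,8]},{"dp":[0.46,1,0],"angular":[0,0,8]},{"dp":[0.46,1,0],"angular":[0,0,8]},{"dp":[0.46,1,0],"angular":[0,0,8]},{"dp":[0.46,1,0],"angular":[0,0,8]},{"dp":[0.46,1,0],"angular":[0,0,8]},{"dp":[0.46,1,0],"angular":[0,0,8]},{"dp":[0.46,1,0],"angular":[0,0,8]},{"dp":[0.46,1,0],"angular":[0,0,8]},{"dp":[0.46,1,0],"angular":[0,0,8]},{"dp":[0.46,1,0],"angular":[0,0,8]},{"dp":[0.46,1,0],"angular":[0,0,8]},{"dp":[0.46,1,0],"angular":[0,0,8]}]' 1 20
```

```text
t: 2.1
tcp_pos: [0.524, 0.0277, 0.248]
tool_rot: [-0.032, 0.999, 0.0, -0.0]
force: [0.6, -0.4, -0.1]
finger_gap: -0.003
gripper_force: 0.0
```

```bash
python3 -m crank '[{"dp":[0.44,0.98,0],"angular":[0,0,7]},{"dp":[0.44,0.98,0],"angular":[0,0,7]},{"dp":[0,0,-1],"angular":[0,0,0]},{"dp":[0,0,-1],"angular":[0,0,0]},{"dp":[0,0,-1],"angular":[0,0,0]},{"dp":[0,0,-1],"angular":[0,0,0]},{"dp":[0,0,-0.4],"angular":[0,0,0]},{"dp":[0,0,0],"angular":[0,0,0]},{"dp":[0,0,0],"angular":[0,0,0]}]'; python3 - <<'E'
from look import *
s=grab('scene','sc1'); st=sense(); print(st['tcp_pos'],st['force'])
t=st['tcp_pos']-[0,0,.017]; print(proj(s,[t,[.5505,.0865,.068]]))
cv2.imwrite('pics/c3.png',cv2.resize(s['image'][130:215,195:310],(800,592),interpolation=cv2.INTER_CUBIC))
E
```

```text
t: 3.0
tcp_pos: [0.5509, 0.085, 0.1169]
tool_rot: [-0.151, 0.989, -0.0, 0.001]
force: [0.2, -0.5, 1.0]
finger_gap: 0.0
gripper_force: 0.0
[0.55134208 0.08498633 0.11751797] [-0.3733384  -0.14427994  0.40046575]
[[270.32621708 171.44899581]
 [271.70031057 180.72390829]]
```

View pics/c3.png

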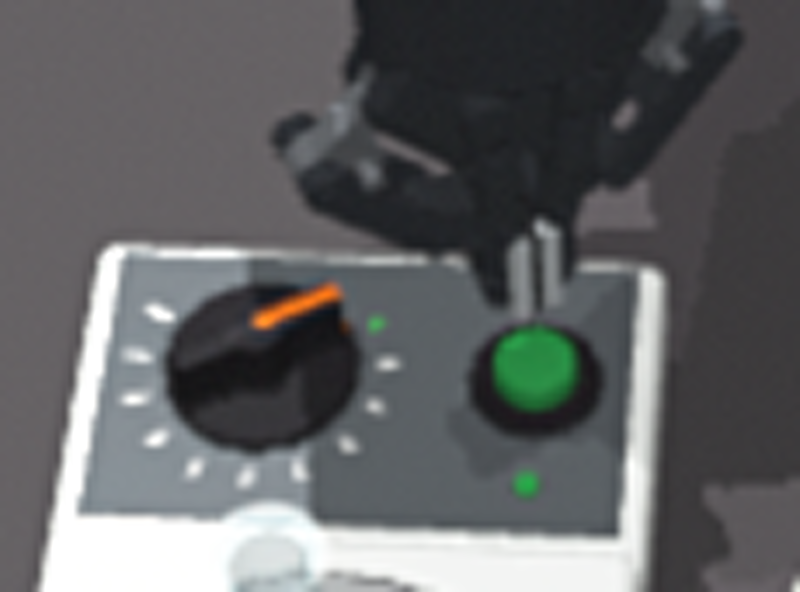

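The fingertips at (530,315) in the crop hang straight above the green button at (537,365), and the dial is unmoved. I'll press now.

```bash
python3 -m crank '[{"dp":[0,0,-0.8],"angular":[0,0,0]},{"dp":[0,0,-0.2],"angular":[0,0,0]},{"dp":[0,0,-0.1],"angular":[0,0,0]},{"dp":[0,0,-0.1],"angular":[0,0,0]},{"dp":[0,0,0],"angular":[0,0,0]}]'
```

```text
t: 3.55
tcp_pos: [0.5502, 0.0851, 0.081]
tool_rot: [-0.151, 0.989, -0.0, 0.0]
force: [-3.3, -0.9, 3.2]
finger_gap: 0.0
gripper_force: 1.9
```

```bash
python3 -m crank '[{"dp":[0,0,-0.07],"angular":[0,0,0]},{"dp":[0,0,-0.05],"angular":[0,0,0]},{"dp":[0,0,0],"angular":[0,0,0]},{"dp":[0,0,0],"angular":[0,0,0]}]'
```

```text
t: 3.95
tcp_pos: [0.5503, 0.0851, 0.0798]
tool_rot: [-0.151, 0.989, -0.0, 0.001]
force: [-5.5, -1.0, 20.0]
finger_gap: 0.003
gripper_force: 10.3
```

20 N against a 4.5 N spring, with the tip 5 mm below the button's rest height, means it's fully in. Next I lift off and go to the front side of the pointer end.

```bash
python3 -m crank '[{"dp":[0,0,0.5],"angular":[0,0,0]},{"dp":[0,0,0.9],"angular":[0,0,0]},{"dp":[-0.5,-0.7,0],"angular":[0,0,0]},{"dp":[-0.5,-0.7,0],"angular":[0,0,0]},{"dp":[-0.6,-0.74,0],"angular":[0,0,0]},{"dp":[0,0,0],"angular":[0,0,0]},{"dp":[0,0,0],"angular":[0,0,0]}]'; python3 - <<'E'
from look import *
s=grab('scene','sc2'); st=sense(); print(st['tcp_pos'],st['force'])
cv2.imwrite('pics/c4.png',cv2.resize(s['image'][130:215,195:310],(800,592),interpolation=cv2.INTER_CUBIC))
E
```

```text
t: 4.65
tcp_pos: [0.5031, 0.0205, 0.1191]
tool_rot: [-0.15, 0.989, -0.0, 0.001]
force: [0.7, -0.3, 0.7]
finger_gap: 0.001
gripper_force: 0.0
[0.50355401 0.02087555 0.11907196] [ 0.13050997  0.1920233  -0.30297437]
```

View pics/c4.png

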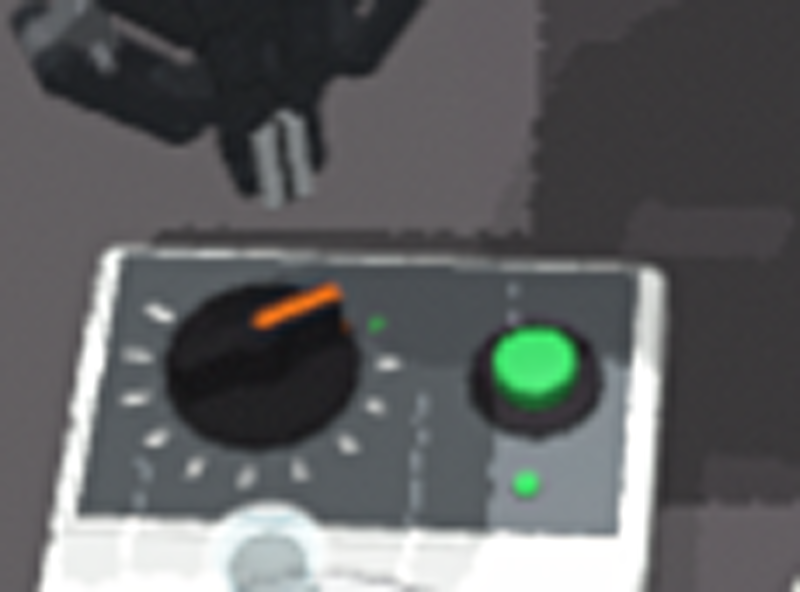

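The fingertip at (280,195) in the crop stands in front of the bar's pointer end at (335,293), and the button is out again. Now the push arc, worked out as a rigid turn of the tool about the dial axis.

```bash
cat > ang.py <<'E'
from look import *
def ang(name,f):
    s=grab(name,f); hsv=cv2.cvtColor(s['image'],cv2.COLOR_BGR2HSV)
    o=(hsv[...,0]>3)&(hsv[...,0]<20)&(hsv[...,1]>130)&(hsv[...,2]>90)
    q=np.rint(proj(s,[[.534,.008,.079]])[0]).astype(int)
    v,u=np.nonzero(o[q[1]-20:q[1]+20,q[0]-20:q[0]+20]); 
    if len(u)<5: return print(name,'unseen')
    P=np.array([onz(s,(a+q[0]-20,b+q[1]-20),.079)[:2] for a,b in zip(u,v)])
    d=P.mean(0)-[.534,.008]; w=np.linalg.eigh(np.cov(P.T))[1][:,1]; w*=np.sign(w@d)
    print(name,len(u),'clockwise from start: line %.0f centre %.0f'%tuple((108-np.degrees(np.arctan2(x[1],x[0])))for x in(w,d)))
E
python3 -m crank '[{"dp":[0,0,-0.6],"angular":[0,0,0]},{"dp":[0,0,-0.57],"angular":[0,0,0]},{"dp":[0,0,0],"angular":[0,0,0]}]'; python3 - <<'E'
from ang import *
ang('scene','a0');ang('top','a0t'); print(sense()['tcp_pos'],sense()['force'])
u=lambda a:np.array([np.cos(np.radians(a)),np.sin(np.radians(a))])
pos=lambda t:np.array([.534,.008])+.022*u(108-t)+.016*u(198-t)
print(pos(0))
for t in range(0,96,4): print(t+4,((pos(t+4)-pos(t))/.03).round(2),pos(t+4).round(4))
E
```

```text
t: 5.0
tcp_pos: [0.5022, 0.0218, 0.0821]
tool_rot: [-0.151, 0.988, 0.0, -0.001]
force: [0.5, -0.4, -0.6]
finger_gap: -0.002
gripper_force: 0.0
scene 36 clockwise from start: line 1 centre -2
top unseen
[0.50295206 0.02145495 0.08352325] [-0.66249906 -0.47711295 -0.49892015]
[0.51198472 0.02397897]
4 [0.04 0.05] [0.5132 0.0255]
8 [0.04 0.05] [0.5144 0.0269]
12 [0.05 0.04] [0.5158 0.0282]
16 [0.05 0.04] [0.5172 0.0294]
20 [0.05 0.04] [0.5188 0.0305]
24 [0.05 0.03] [0.5204 0.0316]
28 [0.06 0.03] [0.5221 0.0324]
32 [0.06 0.03] [0.5238 0.0332]
36 [0.06 0.02] [0.5256 0.0339]
40 [0.06 0.02] [0.5274 0.0344]
44 [0.06 0.01] [0.5293 0.0348]
48 [0.06 0.01] [0.5311 0.0351]
52 [0.06 0.  ] [0.533  0.0352]
56 [0.06 0.  ] [0.5349 0.0352]
60 [ 0.06 -0.  ] [0.5368 0.0351]
64 [ 0.06 -0.01] [0.5387 0.0348]
68 [ 0.06 -0.01] [0.5406 0.0344]
72 [ 0.06 -0.02] [0.5424 0.0339]
76 [ 0.06 -0.02] [0.5442 0.0332]
80 [ 0.06 -0.03] [0.5459 0.0325]
84 [ 0.06 -0.03] [0.5476 0.0316]
88 [ 0.05 -0.03] [0.5492 0.0306]
92 [ 0.05 -0.04] [0.5507 0.0294]
96 [ 0.05 -0.04] [0.5522 0.0282]
```

```bash
python3 -m crank '[{"dp":[0.1,0.03,0],"angular":[0,0,0]},{"dp":[0.1,0.03,0],"angular":[0,0,0]},{"dp":[0.1,0.03,0],"angular":[0,0,0]},{"dp":[0.04,0.05,0],"angular":[0,0,-4]},{"dp":[0.04,0.05,0],"angular":[0,0,-4]},{"dp":[0.05,0.04,0],"angular":[0,0,-4]},{"dp":[0.05,0.04,0],"angular":[0,0,-4]},{"dp":[0.05,0.04,0],"angular":[0,0,-4]},{"dp":[0,0,0],"angular":[0,0,0]},{"dp":[0,0,0],"angular":[0,0,0]}]'; python3 -c "
from ang import *
ang('scene','a1'); print(sense()['tcp_pos'],sense()['force'])"
```

```text
t: 6.1
tcp_pos: [0.5185, 0.0302, 0.0839]
tool_rot: [0.022, 1.0, -0.0, 0.0]
force: [0.4, -0.4, 0.2]
finger_gap: -0.003
gripper_force: 0.0
scene 33 clockwise from start: line 39 centre 30
[0.51843192 0.03015254 0.08382852] [-0.3528282   0.05651127  0.11921185]
```

```bash
python3 -c "
from look import *
s=load('a1'); ps=[]
for k in range(5):
    a=np.radians(108-24*k); d=np.array([np.cos(a),np.sin(a),0]); c=np.array([.534,.008,.079])
    print(k,proj(s,[c,c+.026*d]).round(1).tolist())
cv2.imwrite('pics/c5.png',cv2.resize(s['image'][145:205,205:285],(800,600),interpolation=cv2.INTER_CUBIC))"
```

```text
0 [[231.3, 175.9], [243.2, 171.1]]
1 [[231.3, 175.9], [244.3, 175.3]]
2 [[231.3, 175.9], [243.2, 179.7]]
3 [[231.3, 175.9], [239.9, 183.5]]
4 [[231.3, 175.9], [235.1, 185.9]]
```

View pics/c5.png

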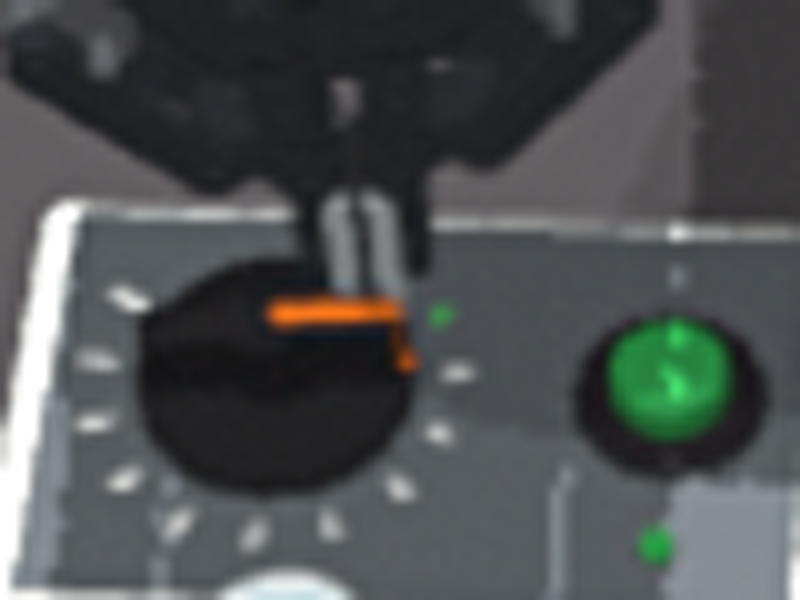

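The orange line from (270,312) to (400,310) in the crop matches click 1, and the tip stripe at (405,360) points at the first white mark. I'll carry on along the arc to two and then three clicks.

```bash
python3 -m crank '[{"dp":[0.05,0.03,0],"angular":[0,0,-4]},{"dp":[0.06,0.03,0],"angular":[0,0,-4]},{"dp":[0.06,0.03,0],"angular":[0,0,-4]},{"dp":[0.06,0.02,0],"angular":[0,0,-4]},{"dp":[0.06,0.02,0],"angular":[0,0,-4]},{"dp":[0.06,0.01,0],"angular":[0,0,-4]},{"dp":[0.06,0.01,0],"angular":[0,0,-4]},{"dp":[0.06,0,0],"angular":[0,0,-4]},{"dp":[0.06,0,0],"angular":[0,0,-4]},{"dp":[0.06,0,0],"angular":[0,0,-4]},{"dp":[0.06,-0.01,0],"angular":[0,0,-4]},{"dp":[0,0,0],"angular":[0,0,0]},{"dp":[0,0,0],"angular":[0,0,0]}]'; python3 -c "
from ang import *
ang('scene','a2'); print(sense()['tcp_pos'],sense()['force'])
s=load('a2');cv2.imwrite('pics/c6.png',cv2.resize(s['image'][145:205,205:285],(800,600),interpolation=cv2.INTER_CUBIC))"
```

```text
t: 7.45
tcp_pos: [0.5378, 0.0343, 0.0837]
tool_rot: [0.395, 0.919, -0.0, 0.0]
force: [0.1, -0.2, -0.6]
finger_gap: 0.0
gripper_force: 0.0
scene 49 clockwise from start: line 80 centre 77
[0.53763323 0.03428246 0.08361629] [-0.38302469  0.03669525  0.49964127]
```

View pics/c6.png

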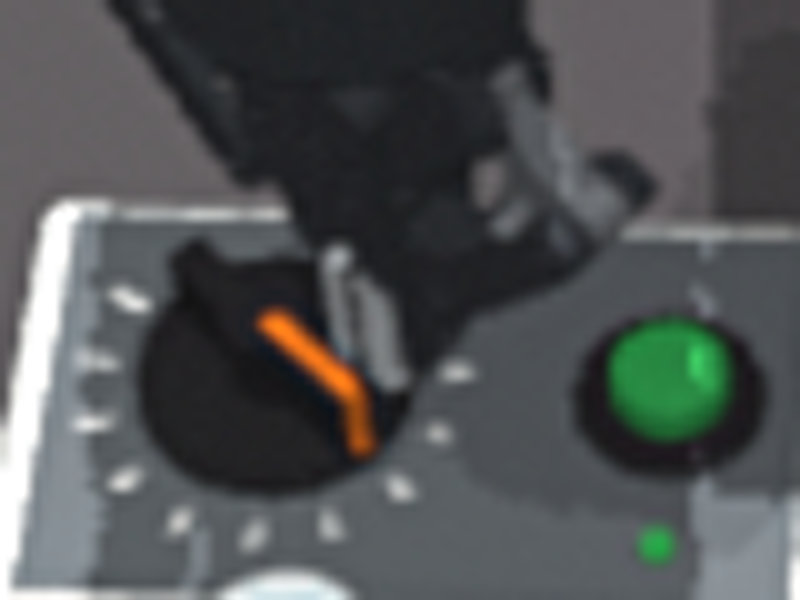

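The orange line ends at (352,385) in the crop, which matches click 3, and the stripe points at the third white mark at (400,487). Now the last click: push just past its middle and stop short of 96°.

```bash
python3 -m crank '[{"dp":[0.06,-0.01,0],"angular":[0,0,-4]},{"dp":[0.06,-0.02,0],"angular":[0,0,-4]},{"dp":[0.06,-0.02,0],"angular":[0,0,-4]},{"dp":[0.06,-0.03,0],"angular":[0,0,-4]},{"dp":[0.06,-0.03,0],"angular":[0,0,-4]},{"dp":[0.05,-0.03,0],"angular":[0,0,-4]},{"dp":[0,0,0],"angular":[0,0,0]},{"dp":[0,0,0],"angular":[0,0,0]}]'; python3 -c "
from ang import *
ang('scene','a3'); print(sense()['tcp_pos'],sense()['force'])"
```

```text
t: 8.3
tcp_pos: [0.5481, 0.0301, 0.0836]
tool_rot: [0.577, 0.817, -0.0, -0.0]
force: [0.6, -0.9, -0.4]
finger_gap: 0.001
gripper_force: 0.0
scene 53 clockwise from start: line 98 centre 99
[0.54804615 0.03013034 0.083588  ] [ 0.32978224 -0.77059866 -0.84285657]
```

The dial reads about 98° and the force is near zero, so it has snapped to click 4. I'll back off sideways, lift and retreat.

```bash
python3 -m crank '[{"dp":[-0.1,0.2,0],"angular":[0,0,0]},{"dp":[0,0,0.5],"angular":[0,0,0]},{"dp":[0,0,1],"angular":[0,0,0]},{"dp":[0,0,1],"angular":[0,0,0]},{"dp":[-0.8,0,0.8],"angular":[0,0,0]},{"dp":[-1,-0.5,0.6],"angular":[0,0,0]},{"dp":[-1,-1,0],"angular":[0,0,0]},{"dp":[-0.5,-1,0],"angular":[0,0,0]},{"dp":[0,-1,0],"angular":[0,0,0]},{"dp":[0,-1,0],"angular":[0,0,0]},{"dp":[0,-1,0],"angular":[0,0,0]},{"dp":[0,0,0],"angular":[0,0,0]},{"dp":[0,0,0],"angular":[0,0,0]},{"dp":[0,0,0],"angular":[0,0,0]}]'; python3 -c "
from ang import *
ang('scene','a4'); ang('top','a4t'); print(sense()['tcp_pos'],sense()['qd'].round(3))
a=load('a4t')['image'][125:290,225:445];b=load('scene0')['image'];c=load('a4')['image'][145:205,205:285]
cv2.imwrite('pics/c7.png',np.hstack([cv2.resize(a,(440,330)),cv2.resize(c,(360,330),interpolation=cv2.INTER_CUBIC)]))
d=cv2.absdiff(load('a4')['image'],b).max(2)
for n,(x0,y0,x1,y1) in dict(flask=(205,200,275,275),wash=(305,195,345,265),drop_beak=(130,190,178,265)).items(): print(n,(d[y0:y1,x0:x1]>60).sum())"
```

```text
t: 9.75
tcp_pos: [0.4455, -0.1276, 0.2004]
tool_rot: [0.578, 0.816, 0.0, -0.001]
force: [0.3, 0.4, -0.2]
finger_gap: 0.004
gripper_force: 0.0
scene 53 clockwise from start: line 98 centre 98
top 37 clockwise from start: line 93 centre 92
[ 0.4457838  -0.12751602  0.20051076] [ 0.002 -0.001 -0.005 -0.001  0.    -0.001]
flask 0
wash 0
drop_beak 12
```

View pics/c7.png

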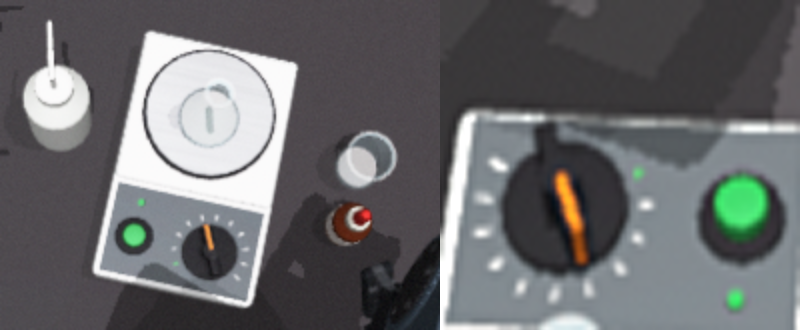

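The pointer at (207,235) in the picture stands at the fourth mark from the green one. The two views read 92–93° and 98°, against 96° for four clicks. The button at (134,235) is out, everything beside it stands where it was, and the arm is clear, so I'll hand in.

```bash
python3 -c "
from station import order
print(order.sign_off())"
```

```text
the job is handed in; nothing more can be done
None
```

The button was pressed fully in and sprang back, the dial was pushed four clicks clockwise to click 4, the flask, glassware and bottles show no movement in the final pictures, and the job is handed in (no verdict was returned).

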